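# Wind back the glue press and rack the shingled roof panel

## Robot

A 7-joint arm with a two-finger parallel gripper is mounted at the origin on the work surface. World frame = base frame: x ahead of the robot, y to its left, z up, the work surface at z = 0. Lengths are in mm, angles in rad, forces in N, time in s.
With the tool pointing down it reaches from about 400 to 900 mm from the base axis. Payload 5.6 kg.
Tool frame: the origin (TCP) lies midway between the tips of the shut fingers; the grasp point (between the pads) lies 19 mm behind it; z points along the fingers, y is the line along which they close (so a half turn about z gives the same grasp; the last joint's range is limited). The gripper opens to 92 mm and grips with 3 to 60 N. Pads are 20 mm wide; open, the fingers measure 128 mm over their backs; the gripper's body (75 mm by 189 mm) begins 69 mm behind the grasp point.
Start: joints at [1.106, 0.468, -0.012, 1.603, 0.006, 1.071, -0.056], TCP at [266.073, -593.055, 214.592] pointing down, gripper open.
Joint ranges: [-2.53, 2.53], [-0.31, 2.02], [-1.57, 1.55], [0.28, 2.44], [-1.29, 4.43], [0.15, 1.84], [-2.92, 2.92]. Speed limits (rad/s): [2.57, 2.57, 3.14, 3.14, 3.14, 3.14, 3.14].

## Interface

Orientations are given as a unit quaternion [x, y, z, w].
In Python, from plant import bot, cams gives the robot as it stands.
- The arm moves only by the tool jog_arm, never from a script. Its arguments are lists of equal length, an entry for each row: "delta_pos": the shift along the tool's x, y, z in mm, a list of three; "roll": the turn about the tool's z in degrees. A call has 1 to 20 rows; each row is the pose to reach, as a shift and turn from the pose commanded when the call began, along the tool's axes at that moment; what a row does not reach only later rows make up. A row lasts 1/10 s, in which the tool goes at most 50 mm and 8.59 degrees, less where a joint would pass 70% of its speed; a pose out of reach is approached as far as the arm can. A call with a gripper value outside its range is refused whole. "hand" is the gripper command: -1 is shut, 1 is fully open, values between are in proportion, set as the call begins (left out, the last holds). The fingers move at their own pace and stop on an object; "grip_force" is the grip in N (left out, the last holds). Time passes only in rows, so rows that repeat a pose let the fingers close. It gives the time, the measured TCP pose, the force, the opening and the grip force at its end, in the units of the state.
- bot.observe(): the state, without advancing time (a new reading comes with each control period).
- cams.camera(name): name is "side" or "top" or "wrist"; returns the picture (480x640x3 uint8, blue, green, red); there is no depth.
- cams.calibration(name): a dict with "K" (3x3 intrinsics, pixels), "R" (3x3) and "t" (3): a world point X has camera coordinates R X + t. Camera axes: x right, y down, z forward; pixel columns grow to the right and rows downward; lengths in mm; the calibration is good to about 2 mm. The wrist camera is an equidistant fisheye: a pixel r from the principal point sees the ray r / f radians off the axis. A picture is of the moment at which its call begins: read the wrist's pose just before it. calibration takes no time and is no camera call; for the wrist camera it gives the pose at the moment of the call.
- bot.sign_off(): hands the job in; it is judged then, once.
The state is a dict: "time": time; "joint_pos": joint angles; "dq": joint speeds; "tau": joint torques, N m; "position": TCP position; "eef_rot": TCP orientation; "force": force on the tool from outside, world axes, zero at the start; "ft_torque": the same for the moment, N m; "grip_width": opening from 0.0 (shut) to 1.0 (fully open); "grip_force": force on a finger pad.
Only numpy, scipy, OpenCV 4.12 (cv2) and the standard library are available. Lean on these libraries where they do the work, as an engineer would, in place of code of your own. Each camera call takes 0.05 s, during which the arm holds its last target. There are 200 camera calls.

## Task

The glue on the stable's roof panel has set: wind the glue press back until the crank suddenly goes light, give it about a third of a turn more to lift the plate clear, and do not run it on against its stop, where it jams. Then draw the panel out by its free end, without tugging at it while it is still clamped, and lay it, not drop it, flat along the middle of the drying rack, shingles up, leaving the other things on the bench alone.

Things in the scene. Friction and masses are not known exactly. Their poses are not given: they have to be found in the camera images.
- press: green bench glue press, fixed. Base 190 x 230 x 26 mm; wooden bed on it, top 46 mm up; steel plate 110 mm (x) by 100 mm pressing on the panel. Columns at y = +-85 mm carry a crosshead 50 mm deep (x), 230 mm wide, 120 to 156 mm up (boss and nuts to 169). Origin: centre of the base's underside, on the screw's upright axis. x in line with the work, which comes out on the -x side; z up.
- crank: crank on the press screw, arm 65 mm along its x; origin on the screw's axis. Counter-clockwise from above winds the press back; it rises 4 mm a turn. Loaded, the knob takes 4 to 9 N along its path; when the load goes this falls within a quarter turn to 2 N or less. That comes after 0.3 to 3.2 turns, which cannot be seen. About 0.8 turn later the plate meets its hard stop. It stays where left.
- crank_knob (a point): centre, half-way up, of the black upright knob on the crank arm: a cylinder 24 mm across, 46 mm high, 65 mm from the screw's axis, that spins freely on its pin, so a hand holding it from above need not turn with the crank. The arm's top is 26 mm below this point; nothing else stands higher than the knob's foot but the hub's cap (18 mm above the arm).
- panel: shingled roof panel: board 220 x 64 x 10 mm, about 0.1 kg, shingles on top. Origin: centre of its underside; x along its length. It lies on the bed under the plate, its -x end sticking out to about 160 mm from the screw's axis, 65 mm beyond the base, its underside 46 mm above the bench.
- panel_mid (a point): centre of the panel, half-way up its 10 mm thickness.
- panel_end (a point): point in the panel near its free end, half-way up its thickness, on its middle line, 95 mm from the centre and 15 mm from the end: the place to take it, across its 64 mm width.
- rack: wooden drying rack, fixed: three pale cross battens (14 mm wide, 130 mm long along y, at x = -60, 0 and 60 mm) on two dark runners 240 mm long (along x, at y = -50 and 50 mm, tops 20 mm up). Origin: centre of its underside; z up.
- rack_top (a point): middle of the rack at the level of the batten tops, 34 mm above the bench; the panel lies here, along the rack's x.
- glue: white glue bottle with an orange cap, 58 mm across, 150 mm tall; leave standing. Origin: centre of its underside.
- tree: little turned wooden fir tree, 68 mm across, 112 mm tall; leave standing. Origin: centre of its underside.
- figure: small painted king in purple, 48 mm across, 83 mm tall; leave standing. Origin: centre of its underside.
- brush: glue brush lying on the bench, 170 mm long; leave where it is.
Things that resemble listed ones, but are neither listed nor needed, are in the scene too. There is more than one size of the panel; the one meant has the size given above.

How it is judged (in metres and radians):
On the way, in this order (a step that is already met when the one before it is completed fails the run):
1. the press is wound back past the point where the load goes: the plate bears on the panel no more, the panel still in its place (contact force between panel and press below 4 N and contact force between crank and press below 20 N and distance of panel_mid from where it was at the start of the episode below 0.02 m), for 0.2 s.
2. the panel is drawn out from under the plate (horizontal distance between panel_mid and press above 0.15 m), for 0.1 s.
At the end, for the whole second after the job is handed in: The panel lies still and flat on the rack, shingles up, its centre within 40 mm along and 30 mm across of the rack's middle, in line within 0.3 rad; the press is left slack: neither clamped down nor jammed against its stop (z of panel_mid in the frame of rack_top between 0.001 and 0.01 m and x of panel_mid in the frame of rack_top between -0.04 and 0.04 m and y of panel_mid in the frame of rack_top between -0.03 and 0.03 m and angle between the x axis of panel and the x axis of rack, either way round below 0.3 rad and angle between panel's own z axis and vertical below 0.1 rad and contact force between crank and press below 20 N and linear speed of panel below 0.02 m/s); the robot touches nothing.
It fails at once if the crank is run on against its stop: the screw hauls at the plate with over 20 N though the panel is free (contact force between crank and press above 20 N and contact force between panel and press below 4 N).
It fails at once if the panel is pulled 8 mm or more while it is still clamped (distance of panel_mid from where it was at the start of the episode above 0.008 m and contact force between panel and press above 15 N).
It fails at once if the panel is dropped (contact force between panel and anything else below 0.05 N and linear speed of panel above 0.5 m/s).
It fails at once if another thing on the bench is pushed more than 30 mm or knocked over (distance of any of glue, tree, figure, brush from where it was at the start of the episode above 0.03 m or angle between any of glue, tree, figure's own z axis and vertical above 0.4 rad).
It also fails if it takes over 72 s, if anything falls off the work surface, if the arm or the gripper's body presses on something with over 40 N, if the wrist force passes 120 N, or if a joint passes its speed limit or range.

## Working session

There is one attempt and no reset: what is moved stays moved. The work goes in short steps, Python scripts to look and compute and a tool call to move; the robot and the scene stay as the last step left them, time stands still between calls to the robot, and variables do not carry over. Pictures are saved under pics/ and viewed, at most 10 in all, crops included, and the job is handed in when it is done.

Besides the shell and the picture viewer there is one more tool, called after "Call:" by a JSON object that holds its "method" and its "body", one argument or row to a line. jog_arm: Moves the arm, as the interface text tells. Its arguments: {"type":"object","properties":{"delta_pos":{"type":"array","items":{"type":"array","items":{"type":"number"}}},"roll":{"type":"array","items":{"type":"number"}},"hand":{"type":"number"},"grip_force":{"type":"number"}},"required":["delta_pos","roll"]}

```bash
mkdir -p pics; ls
python3 - <<'E'
from plant import bot,cams
import cv2,numpy as np
s=bot.observe();print(s)
for n in("top","side"):
    cv2.imwrite(f"pics/{n}0.png",cams.camera(n)); c=cams.calibration(n);print(n,c)
E
```

```text
pics
{'time': 0.0, 'joint_pos': array([ 1.10600662,  0.46839751, -0.01161479,  1.60361266,  0.00598499,
        1.0713968 , -0.05628567]), 'dq': array([-0.00024372,  0.00081543, -0.00071117,  0.00129022,  0.00190751,
        0.00087565,  0.00078651]), 'tau': array([ 3.41302421e-04, -5.20578003e+01, -1.29445895e-02, -2.43754363e+01,
       -5.68030751e-02,  1.70573109e-02,  1.79576396e-04]), 'position': array([ 265.81418982, -592.52518266,  213.63169533]), 'eef_rot': array([ 9.77848431e-01,  2.09312335e-01, -2.37526987e-04, -8.57523801e-04]), 'force': array([ 0.66713967,  0.06072274, -0.63244423]), 'ft_torque': array([ 0.00727392, -0.03420331, -0.02039112]), 'grip_force': 0.0, 'grip_width': 0.9987699467676646}
top {'K': array([[568.9407318 ,   0.        , 319.60050793],
       [  0.        , 568.9407318 , 236.62278491],
       [  0.        ,   0.        ,   1.        ]]), 'R': array([[ 0.02785369, -0.99934474, -0.0231142 ],
       [-0.99143873, -0.02466766, -0.12822147],
       [ 0.12756728,  0.02648776, -0.99147617]]), 't': array([  51.59194539,  532.30669529, 1106.54246572])}
side {'K': array([[478.45992336,   0.        , 318.82228464],
       [  0.        , 478.45992336, 244.12583817],
       [  0.        ,   0.        ,   1.        ]]), 'R': array([[-0.97889384, -0.20376343, -0.01572598],
       [-0.11209991,  0.59968709, -0.79234399],
       [ 0.1708814 , -0.77385778, -0.60987186]]), 't': array([537.15603659, 143.61267999, 986.44658747])}
```

View pics/top0.png

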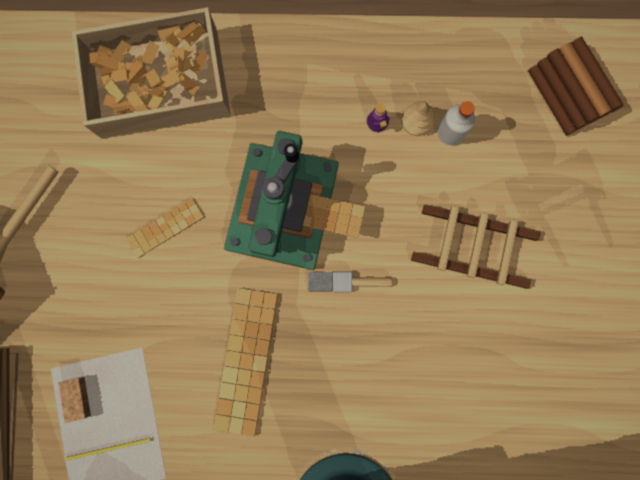

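View pics/side0.png

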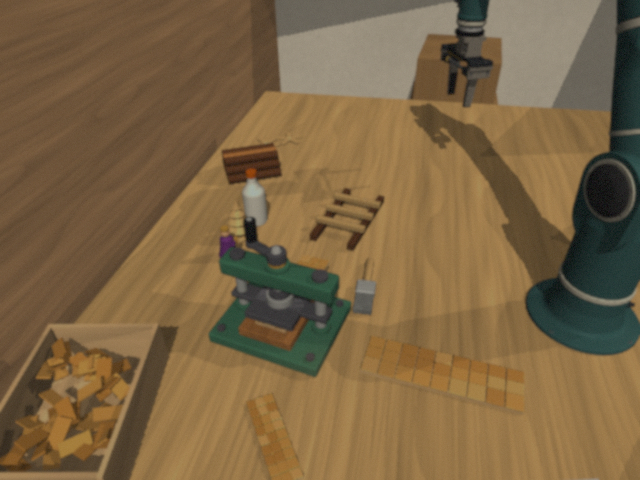

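The top view shows the press at about (282,205) with a shingled panel sticking out right, free end at about (362,218). The knob is at (291,152), the rack at (477,246) and the brush at (350,282). Three things look like the panel: the one in the press at (340,217), a small one at (165,228) and a long one at (246,362). The one in the press fits, since it lies under the plate; I'll confirm that in a crop.

```bash
cat > h.py <<'E'
import numpy as np,cv2
from plant import bot,cams
def ray(n,px,c=None):
    c=c or cams.calibration(n);R=c["R"];C=-R.T@c["t"]
    d=R.T@np.linalg.inv(c["K"])@np.array([px[0],px[1],1.]);return C,d/np.linalg.norm(d)
def plane(n,px,z):
    C,d=ray(n,px);return C+d*(z-C[2])/d[2]
def tri(a,b):
    (C1,d1),(C2,d2)=ray("top",a),ray("side",b)
    s=np.linalg.lstsq(np.c_[d1,-d2],C2-C1,rcond=None)[0]
    p,q=C1+s[0]*d1,C2+s[1]*d2;return (p+q)/2,np.linalg.norm(p-q)
E
python3 - <<'E'
from h import *
t=cv2.imread("pics/top0.png");s=cv2.imread("pics/side0.png")
a=cv2.resize(t[120:300,220:400],(560,560),interpolation=cv2.INTER_CUBIC)
cv2.imwrite("pics/crop1.png",a)
b=np.hstack([cv2.resize(s[205:345,205:345],(400,400),interpolation=cv2.INTER_CUBIC),cv2.resize(t[185:305,400:550][:, :],(400,320),interpolation=cv2.INTER_CUBIC).copy() if 0 else cv2.copyMakeBorder(cv2.resize(t[190:300,405:547],(400,310),interpolation=cv2.INTER_CUBIC),0,90,0,0,0)])
cv2.imwrite("pics/crop2.png",b)
print("knob",tri((291,152),(250,230)),"hub",tri((275,187),(277,252)))
for n,p in dict(pe1=(364,205),pe2=(359,235)).items(): print(n,plane("top",p,57))
for p in [(452,208),(445,268),(515,223),(504,282),(484,215),(474,275)]: print(p,plane("top",p,34).round())
for n,p,z in [("fig",(378,125),0),("tree",(415,132),0),("glue",(452,140),0),("glueCap",(467,108),150),("brush",(310,282),5),("brush",(390,282),5)]: print(n,plane("top",p,z).round())
E
```

```text
knob (array([653.10250149, 114.29236467, 208.75877809]), np.float64(3.7044798837602664)) hub (array([595.24618871, 142.13672984, 187.15344119]), np.float64(3.878724994587126))
pe1 [593.13174816 -21.02274742  57.        ]
pe2 [533.05280331 -12.28773594  57.        ]
(452, 208) [ 595. -199.   34.]
(445, 268) [ 474. -185.   34.]
(515, 223) [ 568. -324.   34.]
(504, 282) [ 450. -301.   34.]
(484, 215) [ 583. -263.   34.]
(474, 275) [ 462. -242.   34.]
fig [776. -50.   0.]
tree [ 763. -129.    0.]
glue [ 747. -206.    0.]
glueCap [ 762. -203.  150.]
brush [441.  83.   5.]
brush [445. -79.   5.]
```

View pics/crop1.png

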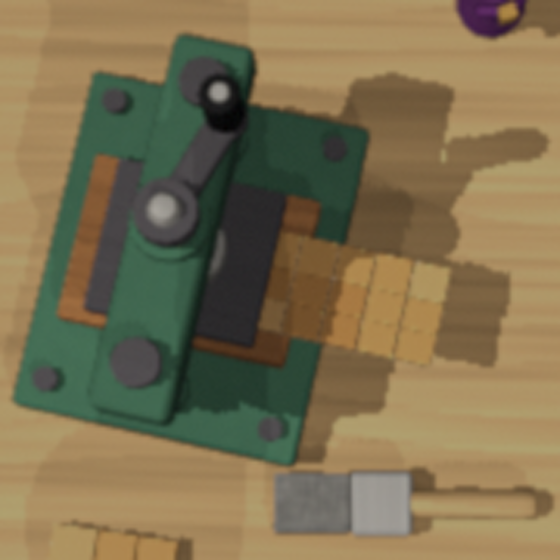

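View pics/crop2.png

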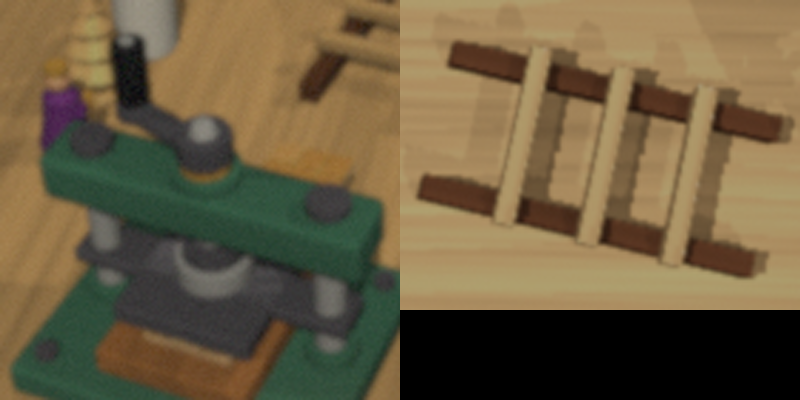

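Run:
```python
from h import *
T=lambda p:(220+p[0]/3.111,120+p[1]/3.111)
S=lambda p:(205+p[0]/2.857,205+p[1]/2.857)
print("knobtop",tri(T((219,92)),S((128,40))));print("knobmid",tri(T((222,106)),S((131,72))));print("cap",tri(T((163,208)),S((205,128))))
B=np.array([plane("top",T(p),26)[:2] for p in[(93,72),(368,130),(295,464),(15,403)]])
print("base",B.round(),B.mean(0).round(1),[np.linalg.norm(B[i]-B[i-1]).round() for i in range(4)])
ax=(B[0]+B[3]-B[1]-B[2]);print("press x yaw",np.degrees(np.arctan2(ax[1],ax[0])), )
P=np.array([plane("top",T(p),57)[:2] for p in[(450,265),(430,362)]]);print("panel end",P,P.mean(0),"dist to screw",np.linalg.norm(P.mean(0)-B.mean(0)))
Q=lambda p:(405+(p[0]-400)/2.817,190+p[1]/2.817)
r=np.array([plane("top",Q(p),34)[:2] for p in[(541,47),(506,221),(622,68),(590,242),(706,88),(674,263)]])
print("rack",r.round(),r.mean(0)); print([np.linalg.norm(r[i]-r[i+1]) for i in(0,2,4)])
m=(r[0]+r[1]-r[4]-r[5])/2;print("rack len",np.linalg.norm(m),"yaw",np.degrees(np.arctan2(m[1],m[0])))
from scipy.spatial.transform import Rotation as R
print(R.from_quat(bot.observe()["eef_rot"]).as_matrix().round(3))
```

```text
knobtop (array([650.77825766, 113.50700108, 233.0427206 ]), np.float64(3.0717676099930844))
knobmid (array([650.66568492, 113.80340932, 207.99010337]), np.float64(1.700014274764343))
cap (array([593.86017163, 145.8493697 , 195.23553613]), np.float64(3.448782459074994))
base [[724. 216.]
 [688.  32.]
 [466.  74.]
 [501. 257.]] [594.5 144.5] [np.float64(227.0), np.float64(187.0), np.float64(226.0), np.float64(187.0)]
press x yaw 79.12474896006161
panel end [[592.79719811 -22.30836177]
 [530.31843461 -10.80804794]] [561.55781636 -16.55820485] dist to screw 164.39393851923376
rack [[ 598. -205.]
 [ 473. -180.]
 [ 584. -262.]
 [ 460. -239.]
 [ 572. -321.]
 [ 447. -297.]] [ 522.44069887 -250.77417635]
[np.float64(127.43728821799975), np.float64(126.58888901772146), np.float64(126.9024847951342)]
rack len 119.67829363816774 yaw 77.16463675239987
[[ 0.912  0.409 -0.001]
 [ 0.409 -0.912  0.001]
 [-0.    -0.002 -1.   ]]
```

The crops confirm the panel in the press: a 64 mm wide end (61–63 measured) whose tip is about 164 mm from the screw axis, against 160 given. The knob (crop2 (131,72)) is at (651,114,208), 64 mm from the screw axis at (594.5,144.5). The rack middle is (522,-251). I'll go above the knob with the tool axes turned to match the world.

Call:
{"method": "jog_arm", "body": {
  "delta_pos": [
    [640,-486,-60],
    [640,-486,-60],
    [640,-486,-60],
    [640,-486,-60],
    [640,-486,-60],
    [640,-486,-60],
    [640,-486,-60],
    [640,-486,-60],
    [640,-486,-60],
    [640,-486,-60],
    [640,-486,-60],
    [640,-486,-60],
    [640,-486,-60],
    [640,-486,-60],
    [640,-486,-60],
    [640,-486,-60],
    [640,-486,-60],
    [640,-486,-60],
    [640,-486,-60],
    [640,-486,-60]
  ],
  "roll": [24.1,24.1,24.1,24.1,24.1,24.1,24.1,24.1,24.1,24.1,24.1,24.1,24.1,24.1,24.1,24.1,24.1,24.1,24.1,24.1],
  "hand": 1,
  "grip_force": 25
}}

```text
time: 2.1
position: [650.8, 109.8, 274.4]
eef_rot: [1.0, -0.001, -0.0, 0.001]
force: [-0.0, 0.1, 0.6]
grip_width: 1.002
grip_force: 0.0
```

Run:
```python
from h import *
s=bot.observe();c=cams.calibration("wrist");im=cams.camera("wrist");cv2.imwrite("pics/w1.png",im)
print(s["position"],s["joint_pos"].round(2));print(c)
s=bot.observe();print(s["position"])
```

```text
[650.77876963 109.83428728 274.43115367] [-0.02  0.46 -0.28  1.5   0.13  1.21 -1.89]
{'K': array([[371.64829954,   0.        , 308.34178975],
       [  0.        , 371.64829954, 229.58440424],
       [  0.        ,   0.        ,   1.        ]]), 'R': array([[-0.0016953 , -0.99999703,  0.00174979],
       [-0.96961293,  0.00207185,  0.24463538],
       [-0.24463828, -0.00128189, -0.96961357]]), 't': array([110.68282441, 588.46654293, 606.70766047])}
[650.84537961 110.04495705 274.6457927 ]
```

View pics/w1.png

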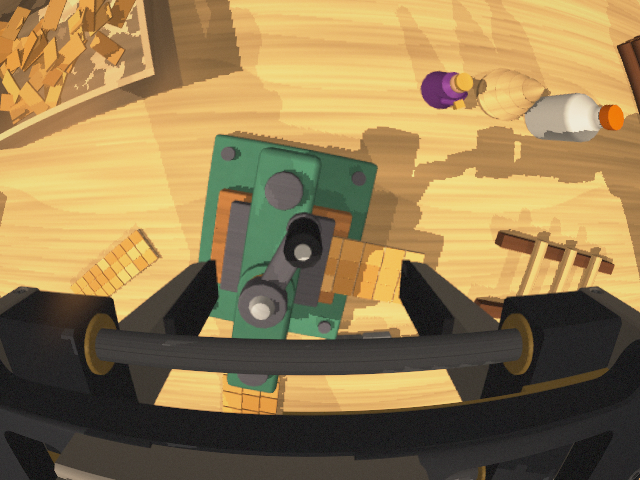

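The wrist view shows the knob's top at (303,253), roughly centred between the fingers, the hub cap at (262,308) and the panel end near (410,272).

```bash
cat >> h.py <<'E'
def wplane(px,z,c=None):
    c=c or cams.calibration("wrist");K=c["K"];v=np.array([px[0]-K[0,2],px[1]-K[1,2]]);r=np.linalg.norm(v);th=r/K[0,0]
    d=c["R"].T@np.r_[np.sin(th)*v/r,np.cos(th)];C=-c["R"].T@c["t"];return C+d*(z-C[2])/d[2]
E
python3 - <<'E'
from h import *
print(wplane((303,253),231),wplane((262,308),198))
E
```

```text
[650.92867549 113.3750978  231.        ] [597.58888915 144.37083521 198.        ]
```

Call:
{"method": "jog_arm", "body": {
  "delta_pos": [
    [0,-2,30],
    [0,-2,55],
    [0,-2,70],
    [0,-2,77],
    [0,-2,77],
    [0,-2,77]
  ],
  "roll": [0,0,0,0,0,0]
}}

```text
time: 2.75
position: [651.7, 114.3, 198.7]
eef_rot: [1.0, 0.0, 0.001, -0.0]
force: [0.5, 0.2, 0.8]
grip_width: 1.004
grip_force: 0.0
```

Call:
{"method": "jog_arm", "body": {
  "delta_pos": [
    [0,0,0],
    [0,0,0],
    [0,0,0],
    [0,0,0],
    [0,0,0],
    [0,0,0],
    [0,0,0],
    [0,0,0]
  ],
  "roll": [0,0,0,0,0,0,0,0],
  "hand": -1
}}

```text
time: 3.55
position: [651.0, 114.3, 197.5]
eef_rot: [1.0, 0.001, -0.0, 0.0]
force: [-0.6, 0.0, -0.1]
grip_width: 0.328
grip_force: 0.0
```

Run:
```python
import numpy as np
for k in range(4):
    a0=np.radians(-28.7+90*k);a=a0+np.radians(7.5)*np.arange(1,13)
    d=np.c_[65*(np.cos(a)-np.cos(a0)),-65*(np.sin(a)-np.sin(a0)),-np.arange(1,13)/12]
    print(d.round(1).tolist())
```

```text
[[3.6, -7.7, -0.1], [6.1, -15.8, -0.2], [7.6, -24.2, -0.2], [8.0, -32.7, -0.3], [7.2, -41.2, -0.4], [5.4, -49.5, -0.5], [2.5, -57.4, -0.6], [-1.5, -65.0, -0.7], [-6.4, -71.9, -0.8], [-12.1, -78.2, -0.8], [-18.6, -83.7, -0.9], [-25.8, -88.2, -1.0]]
[[-7.7, -3.6, -0.1], [-15.8, -6.1, -0.2], [-24.2, -7.6, -0.2], [-32.7, -8.0, -0.3], [-41.2, -7.2, -0.4], [-49.5, -5.4, -0.5], [-57.4, -2.5, -0.6], [-65.0, 1.5, -0.7], [-71.9, 6.4, -0.8], [-78.2, 12.1, -0.8], [-83.7, 18.6, -0.9], [-88.2, 25.8, -1.0]]
[[-3.6, 7.7, -0.1], [-6.1, 15.8, -0.2], [-7.6, 24.2, -0.2], [-8.0, 32.7, -0.3], [-7.2, 41.2, -0.4], [-5.4, 49.5, -0.5], [-2.5, 57.4, -0.6], [1.5, 65.0, -0.7], [6.4, 71.9, -0.8], [12.1, 78.2, -0.8], [18.6, 83.7, -0.9], [25.8, 88.2, -1.0]]
[[7.7, 3.6, -0.1], [15.8, 6.1, -0.2], [24.2, 7.6, -0.2], [32.7, 8.0, -0.3], [41.2, 7.2, -0.4], [49.5, 5.4, -0.5], [57.4, 2.5, -0.6], [65.0, -1.5, -0.7], [71.9, -6.4, -0.8], [78.2, -12.1, -0.8], [83.7, -18.6, -0.9], [88.2, -25.8, -1.0]]
```

Call:
{"method": "jog_arm", "body": {
  "delta_pos": [
    [0,0,0],
    [0,0,0],
    [0,0,0],
    [0,0,0]
  ],
  "roll": [0,0,0,0]
}}

```text
time: 3.95
position: [651.0, 113.8, 197.5]
eef_rot: [1.0, 0.0, -0.0, 0.0]
force: [-0.5, -1.0, 1.2]
grip_width: 0.257
grip_force: 25.0
```

Gripped: the opening is 23.6 mm against the 24 mm knob. First quarter turn:

Call:
{"method": "jog_arm", "body": {
  "delta_pos": [
    [3.6,-7.7,-0.1],
    [6.1,-15.8,-0.2],
    [7.6,-24.2,-0.2],
    [8.0,-32.7,-0.3],
    [7.2,-41.2,-0.4],
    [5.4,-49.5,-0.5],
    [2.5,-57.4,-0.6],
    [-1.5,-65.0,-0.7],
    [-6.4,-71.9,-0.8],
    [-12.1,-78.2,-0.8],
    [-18.6,-83.7,-0.9],
    [-25.8,-88.2,-1.0]
  ],
  "roll": [0,0,0,0,0,0,0,0,0,0,0,0]
}}

```text
time: 5.15
position: [627.6, 201.0, 198.5]
eef_rot: [1.0, -0.0, 0.002, 0.001]
force: [6.4, -3.0, -3.5]
grip_width: 0.257
grip_force: 25.0
```

Call:
{"method": "jog_arm", "body": {
  "delta_pos": [
    [-7.7,-3.6,-0.1],
    [-15.8,-6.1,-0.2],
    [-24.2,-7.6,-0.2],
    [-32.7,-8.0,-0.3],
    [-41.2,-7.2,-0.4],
    [-49.5,-5.4,-0.5],
    [-57.4,-2.5,-0.6],
    [-65.0,1.5,-0.7],
    [-71.9,6.4,-0.8],
    [-78.2,12.1,-0.8],
    [-83.7,18.6,-0.9],
    [-88.2,25.8,-1.0]
  ],
  "roll": [0,0,0,0,0,0,0,0,0,0,0,0]
}}

```text
time: 6.35
position: [538.5, 179.0, 199.5]
eef_rot: [1.0, 0.001, 0.002, -0.002]
force: [6.3, 4.5, -7.4]
grip_width: 0.255
grip_force: 25.0
```

Call:
{"method": "jog_arm", "body": {
  "delta_pos": [
    [-3.6,7.7,0],
    [-6.1,15.8,0],
    [-7.6,24.2,0],
    [-8.0,32.7,0],
    [-7.2,41.2,0],
    [-5.4,49.5,0],
    [-2.5,57.4,0],
    [1.5,65.0,0],
    [6.4,71.9,0],
    [12.1,78.2,0],
    [18.6,83.7,-0.3],
    [25.8,88.2,-0.5]
  ],
  "roll": [0,0,0,0,0,0,0,0,0,0,0,0]
}}

```text
time: 7.55
position: [560.5, 89.8, 200.4]
eef_rot: [1.0, 0.001, -0.003, -0.0]
force: [-8.6, 0.0, 6.0]
grip_width: 0.256
grip_force: 25.0
```

Call:
{"method": "jog_arm", "body": {
  "delta_pos": [
    [7.7,3.6,-0.1],
    [15.8,6.1,-0.2],
    [24.2,7.6,-0.2],
    [32.7,8.0,-0.3],
    [41.2,7.2,-0.4],
    [49.5,5.4,-0.5],
    [57.4,2.5,-0.6],
    [65.0,-1.5,-0.7],
    [71.9,-6.4,-0.8],
    [78.2,-12.1,-0.8],
    [83.7,-18.6,-0.9],
    [88.2,-25.8,-1.0]
  ],
  "roll": [0,0,0,0,0,0,0,0,0,0,0,0]
}}

```text
time: 8.75
position: [650.5, 112.6, 201.4]
eef_rot: [1.0, -0.0, -0.001, 0.001]
force: [-4.9, -6.1, 4.5]
grip_width: 0.256
grip_force: 25.0
```

Call:
{"method": "jog_arm", "body": {
  "delta_pos": [
    [3.6,-7.7,-0.1],
    [6.1,-15.8,-0.2],
    [7.6,-24.2,-0.2],
    [8.0,-32.7,-0.3],
    [7.2,-41.2,-0.4],
    [5.4,-49.5,-0.5],
    [2.5,-57.4,-0.6],
    [-1.5,-65.0,-0.7],
    [-6.4,-71.9,-0.8],
    [-12.1,-78.2,-0.8],
    [-18.6,-83.7,-0.9],
    [-25.8,-88.2,-1.0]
  ],
  "roll": [0,0,0,0,0,0,0,0,0,0,0,0]
}}

```text
time: 9.95
position: [627.7, 201.0, 202.5]
eef_rot: [1.0, -0.0, 0.003, 0.001]
force: [5.5, -4.2, -0.4]
grip_width: 0.253
grip_force: 25.0
```

Drag is 6.8 N, still loaded.

Call:
{"method": "jog_arm", "body": {
  "delta_pos": [
    [-7.7,-3.6,-0.1],
    [-15.8,-6.1,-0.2],
    [-24.2,-7.6,-0.2],
    [-32.7,-8.0,-0.3],
    [-41.2,-7.2,-0.4],
    [-49.5,-5.4,-0.5],
    [-57.4,-2.5,-0.6],
    [-65.0,1.5,-0.7],
    [-71.9,6.4,-0.8],
    [-78.2,12.1,-0.8],
    [-83.7,18.6,-0.9],
    [-88.2,25.8,-1.0]
  ],
  "roll": [0,0,0,0,0,0,0,0,0,0,0,0]
}}

```text
time: 11.15
position: [538.6, 179.1, 203.5]
eef_rot: [1.0, 0.001, 0.002, -0.002]
force: [5.4, 3.7, -5.0]
grip_width: 0.259
grip_force: 25.0
```

Call:
{"method": "jog_arm", "body": {
  "delta_pos": [
    [-3.6,7.7,0],
    [-6.1,15.8,0],
    [-7.6,24.2,0],
    [-8.0,32.7,-0.1],
    [-7.2,41.2,-0.2],
    [-5.4,49.5,-0.2],
    [-2.5,57.4,-0.3],
    [1.5,65.0,-0.3],
    [6.4,71.9,-0.4],
    [12.1,78.2,-0.4],
    [18.6,83.7,-0.5],
    [25.8,88.2,-0.6]
  ],
  "roll": [0,0,0,0,0,0,0,0,0,0,0,0]
}}

```text
time: 12.35
position: [560.8, 89.6, 204.3]
eef_rot: [1.0, 0.001, -0.002, -0.0]
force: [-8.8, 0.1, 7.6]
grip_width: 0.254
grip_force: 25.0
```

Drag is 7.8 N, still loaded.

Call:
{"method": "jog_arm", "body": {
  "delta_pos": [
    [7.7,3.6,-0.1],
    [15.8,6.1,-0.2],
    [24.2,7.6,-0.2],
    [32.7,8.0,-0.3],
    [41.2,7.2,-0.4],
    [49.5,5.4,-0.5],
    [57.4,2.5,-0.6],
    [65.0,-1.5,-0.7],
    [71.9,-6.4,-0.8],
    [78.2,-12.1,-0.8],
    [83.7,-18.6,-0.9],
    [88.2,-25.8,-1.0]
  ],
  "roll": [0,0,0,0,0,0,0,0,0,0,0,0]
}}

```text
time: 13.55
position: [651.9, 115.1, 205.3]
eef_rot: [1.0, 0.001, 0.001, -0.0]
force: [-1.2, -1.1, 5.7]
grip_width: 0.258
grip_force: 25.0
```

The drag fell to 1.5 N within this last quarter, so the load is gone. I'll add about 75° more, which stays well short of the stop.

Call:
{"method": "jog_arm", "body": {
  "delta_pos": [
    [3.6,-7.7,-0.1],
    [6.1,-15.8,-0.2],
    [7.6,-24.2,-0.2],
    [8.0,-32.7,-0.3],
    [7.2,-41.2,-0.4],
    [5.4,-49.5,-0.5],
    [2.5,-57.4,-0.6],
    [-1.5,-65.0,-0.7],
    [-6.4,-71.9,-0.8],
    [-12.1,-78.2,-0.8],
    [-12.1,-78.2,-0.8],
    [-12.1,-78.2,-0.8]
  ],
  "roll": [0,0,0,0,0,0,0,0,0,0,0,0]
}}

```text
time: 14.75
position: [638.3, 193.2, 206.1]
eef_rot: [1.0, 0.001, -0.0, 0.0]
force: [-4.2, -3.0, 6.4]
grip_width: 0.257
grip_force: 25.0
```

Call:
{"method": "jog_arm", "body": {
  "delta_pos": [
    [0,0,0],
    [0,0,0],
    [0,0,0],
    [0,0,0],
    [0,0,0],
    [0,0,-40],
    [0,0,-75]
  ],
  "roll": [0,0,0,0,0,0,0],
  "hand": 1
}}

```text
time: 15.45
position: [638.5, 192.4, 280.6]
eef_rot: [1.0, 0.001, -0.001, 0.0]
force: [1.0, 1.3, 0.1]
grip_width: 0.845
grip_force: 0.0
```

Call:
{"method": "jog_arm", "body": {
  "delta_pos": [
    [-15,40,0],
    [-30,80,0],
    [-45,120,0],
    [-60,160,0],
    [-73,193,0],
    [-73,193,30],
    [-73,193,60],
    [-73,193,90],
    [-73,193,100],
    [-73,193,100],
    [-73,193,100]
  ],
  "roll": [-8,-16,-24,-32,-40,-48,-56,-64,-72,-79,-79]
}}

```text
time: 16.55
position: [565.9, -0.5, 179.9]
eef_rot: [0.771, 0.637, -0.0, -0.001]
force: [-0.1, -0.0, -0.1]
grip_width: 0.999
grip_force: 0.0
```

Run:
```python
from h import *
cams.camera("top")
s=bot.observe();c=cams.calibration("wrist");im=cams.camera("wrist");cv2.imwrite("pics/w2.png",im)
import pickle;pickle.dump(c,open("w2.pkl","wb"));print(s["time"],s["position"],s["joint_pos"].round(2),s["eef_rot"])
```

```text
16.6 [566.21481369  -0.57988595 180.38757349] [ 0.3   0.41 -0.46  1.82  0.22  0.96 -0.44] [ 7.72194542e-01  6.35386138e-01  1.39908395e-04 -1.57402255e-04]
```

View pics/w2.png

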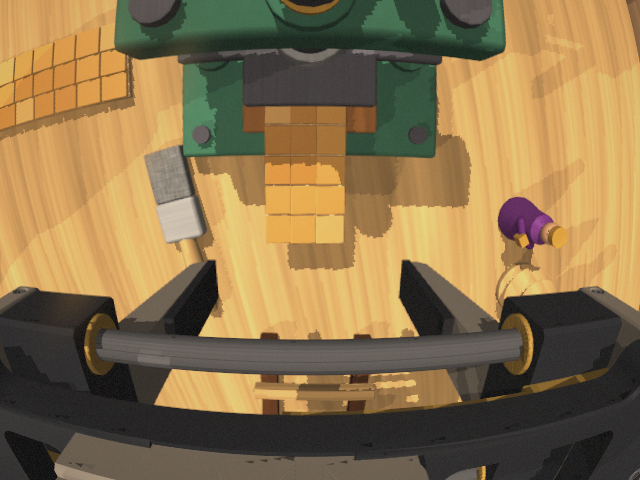

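The panel's free end runs between (266,243) and (344,243), in line with the fingers and clear of the brush.

Run:
```python
from h import *
import pickle;c=pickle.load(open("w2.pkl","rb"))
p=[wplane(q,58,c)[:2] for q in[(266,243),(344,243),(265,155),(346,155)]]
p=np.array(p);print(p.round(1));e=(p[0]+p[1])/2;b=(p[2]+p[3])/2;u=(b-e)/np.linalg.norm(b-e)
print("w",np.linalg.norm(p[0]-p[1]),"yaw",np.degrees(np.arctan2(u[1],u[0])),"end",e,"dist",np.linalg.norm(e-[594.3,145]))
from scipy.spatial.transform import Rotation as R
s=bot.observe();M=R.from_quat(s["eef_rot"]).as_matrix();g=e+15*u;print("grasp",g,"tool delta",M.T@np.r_[g-s["position"][:2],32-s["position"][2]], "toolx yaw",np.degrees(np.arctan2(M[1,0],M[0,0])))
```

```text
[[528.9 -10. ]
 [591.8 -22.3]
 [543.5  60.3]
 [605.8  48. ]]
w 64.06919104586714 yaw 78.48964091314565 end [560.34068427 -16.15546937] dist 164.69462782433777
grasp [563.3338608   -1.45713973] tool delta [ -1.40593419  -2.88594599 148.69830439] toolx yaw 78.88051850581476
```

Call:
{"method": "jog_arm", "body": {
  "delta_pos": [
    [-1.5,-3,40],
    [-1.5,-3,75],
    [-1.5,-3,105],
    [-1.5,-3,130],
    [-1.5,-3,143],
    [-1.5,-3,148],
    [-1.5,-3,148],
    [-1.5,-3,148]
  ],
  "roll": [0,0,0,0,0,0,0,0]
}}

```text
time: 17.45
position: [563.9, -1.3, 33.7]
eef_rot: [0.771, 0.636, 0.001, 0.001]
force: [-1.0, 0.1, 0.2]
grip_width: 1.004
grip_force: 0.0
```

Call:
{"method": "jog_arm", "body": {
  "delta_pos": [
    [0,0,0],
    [0,0,0],
    [0,0,0],
    [0,0,0],
    [0,0,0],
    [0,0,0],
    [0,0,0],
    [0,0,0],
    [0,0,0],
    [0,0,0]
  ],
  "roll": [0,0,0,0,0,0,0,0,0,0],
  "hand": -1,
  "grip_force": 30
}}

```text
time: 18.45
position: [563.0, -1.5, 32.5]
eef_rot: [0.771, 0.636, 0.0, 0.0]
force: [1.2, 0.8, 1.3]
grip_width: 0.693
grip_force: 30.0
```

Call:
{"method": "jog_arm", "body": {
  "delta_pos": [
    [-1,0,0],
    [-2,0,0],
    [-3,0,0],
    [-4,0,0],
    [-5,0,0]
  ],
  "roll": [0,0,0,0,0]
}}

```text
time: 18.95
position: [561.8, -6.3, 32.4]
eef_rot: [0.771, 0.637, -0.0, -0.0]
force: [0.9, 1.2, 0.7]
grip_width: 0.692
grip_force: 30.0
```

The panel is free: about 1 N at a 5 mm pull. When it lies on the rack the fingertips would be at the runner tops, so I regrasp 7 mm higher first.

Call:
{"method": "jog_arm", "body": {
  "delta_pos": [
    [0,0,0],
    [0,0,0],
    [0,0,0],
    [0,0,-3],
    [0,0,-7],
    [0,0,-7]
  ],
  "roll": [0,0,0,0,0,0],
  "hand": 0.65
}}

```text
time: 19.55
position: [562.4, -6.3, 40.2]
eef_rot: [0.771, 0.637, 0.0, 0.0]
force: [-0.2, 0.4, 0.1]
grip_width: 0.824
grip_force: 0.0
```

Call:
{"method": "jog_arm", "body": {
  "delta_pos": [
    [0,0,0],
    [0,0,0],
    [0,0,0],
    [0,0,0],
    [0,0,0],
    [0,0,0],
    [0,0,0]
  ],
  "roll": [0,0,0,0,0,0,0],
  "hand": -1,
  "grip_force": 40
}}

```text
time: 20.25
position: [561.9, -6.4, 39.5]
eef_rot: [0.771, 0.637, -0.0, 0.0]
force: [-0.4, -0.8, 0.4]
grip_width: 0.689
grip_force: 40.0
```

Call:
{"method": "jog_arm", "body": {
  "delta_pos": [
    [-5,0,0],
    [-15,0,0],
    [-27,0,0],
    [-40,0,0],
    [-53,0,0],
    [-66,0,0],
    [-79,0,0],
    [-92,0,0],
    [-105,0,0],
    [-118,0,0],
    [-131,0,0],
    [-144,0,0],
    [-157,0,0],
    [-165,0,0],
    [-170,0,0],
    [-170,0,0]
  ],
  "roll": [0,0,0,0,0,0,0,0,0,0,0,0,0,0,0,0]
}}

```text
time: 21.85
position: [529.5, -174.0, 39.4]
eef_rot: [0.772, 0.636, -0.0, 0.0]
force: [0.5, 0.1, -0.9]
grip_width: 0.691
grip_force: 40.0
```

Run:
```python
from h import *
t=cams.camera("top");s=cams.camera("side")
cv2.imwrite("pics/d.png",np.hstack([cv2.resize(t[120:330,220:560],(460,284)),cv2.resize(s[130:350,180:420],(310,284))]))
s=bot.observe();print(s["position"],s["ft_torque"],s["force"])
```

```text
[ 529.77613992 -172.75945781   39.46881216] [-0.12063783 -0.07611442  0.02939802] [-0.3074892  -1.34828787 -1.09340473]
```

View pics/d.png

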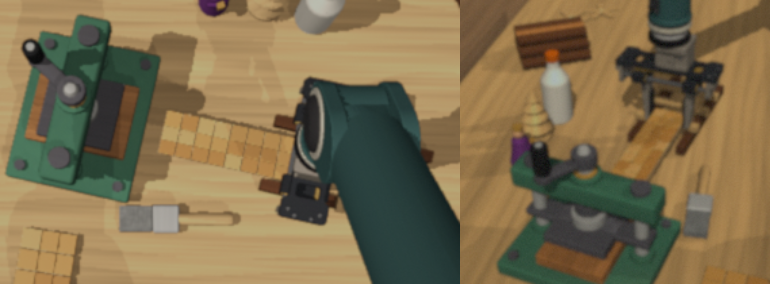

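The panel is level in the gripper and clear of the press. Now over the rack.

Call:
{"method": "jog_arm", "body": {
  "delta_pos": [
    [0,0,-8],
    [-8,0,-15],
    [-20,1,-15],
    [-35,1,-15],
    [-52,2,-15],
    [-70,2,-15],
    [-88,3,-15],
    [-106,3,-15],
    [-124,4,-15],
    [-142,5,-15],
    [-157,5,-15],
    [-168,5,-15],
    [-172.5,5,-12],
    [-172.5,5,-6],
    [-172.5,5,0],
    [-172.5,5,4],
    [-172.5,5,7],
    [-172.5,5,9],
    [-172.5,5,10],
    [-172.5,5,10]
  ],
  "roll": [0,0,0,0,0,0.5,1,1.7,1.7,1.7,1.7,1.7,1.7,1.7,1.7,1.7,1.7,1.7,1.7,1.7]
}}

```text
time: 23.95
position: [501.9, -343.5, 29.4]
eef_rot: [0.781, 0.625, -0.0, -0.0]
force: [0.2, 0.5, -1.1]
grip_width: 0.693
grip_force: 40.0
```

Call:
{"method": "jog_arm", "body": {
  "delta_pos": [
    [0,0,0.5],
    [0,0,1],
    [0,0,1.5],
    [0,0,2],
    [0,0,2]
  ],
  "roll": [0,0,0,0,0]
}}

```text
time: 24.45
position: [501.9, -343.7, 27.6]
eef_rot: [0.781, 0.625, -0.0, 0.0]
force: [-0.4, -0.3, -0.1]
grip_width: 0.69
grip_force: 40.0
```

Call:
{"method": "jog_arm", "body": {
  "delta_pos": [
    [0,0,0.5],
    [0,0,1],
    [0,0,1]
  ],
  "roll": [0,0,0]
}}

```text
time: 24.75
position: [501.9, -343.8, 27.3]
eef_rot: [0.781, 0.625, -0.0, 0.0]
force: [-1.7, 0.4, 6.1]
grip_width: 0.691
grip_force: 40.0
```

Run:
```python
from h import *
s=cams.camera("side");t=cams.camera("top")
cv2.imwrite("pics/e.png",np.hstack([cv2.resize(s[130:260,280:430],(460,400),interpolation=cv2.INTER_CUBIC),cv2.resize(t[180:310,380:490],(338,400),interpolation=cv2.INTER_CUBIC)]))
print(bot.observe()["force"])
```

```text
[-1.77179558  1.19487913  5.93403005]
```

View pics/e.png

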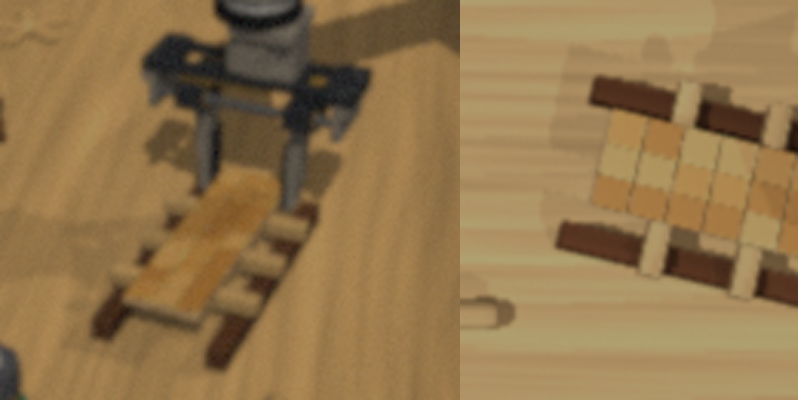

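The panel rests on all the battens (6 N contact), centred between the runners. I'll release it and lift off.

Call:
{"method": "jog_arm", "body": {
  "delta_pos": [
    [0,0,-0.5],
    [0,0,-0.5],
    [0,0,-0.5],
    [0,0,-0.5],
    [0,0,-10],
    [0,0,-30],
    [0,0,-70],
    [0,0,-120],
    [0,0,-160],
    [0,0,-160],
    [0,0,-160]
  ],
  "roll": [0,0,0,0,0,0,0,0,0,0,0],
  "hand": 0.7
}}

```text
time: 25.95
position: [502.1, -343.9, 187.9]
eef_rot: [0.781, 0.625, 0.0, 0.001]
force: [0.0, -0.1, -0.9]
grip_width: 0.85
grip_force: 0.0
```

Call:
{"method": "jog_arm", "body": {
  "delta_pos": [
    [-40,0,0],
    [-80,0,0],
    [-120,0,0],
    [-160,0,0],
    [-200,0,0],
    [-200,0,0]
  ],
  "roll": [0,0,0,0,0,0]
}}

```text
time: 26.55
position: [452.7, -544.8, 183.2]
eef_rot: [0.783, 0.622, -0.002, -0.001]
force: [0.2, -1.4, -0.5]
grip_width: 0.849
grip_force: 0.0
```

Run:
```python
from h import *
t=cams.camera("top");cv2.imwrite("pics/f.png",cv2.resize(t[100:320,220:600],(760,440)))
```

```text
(no output)
```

View pics/f.png

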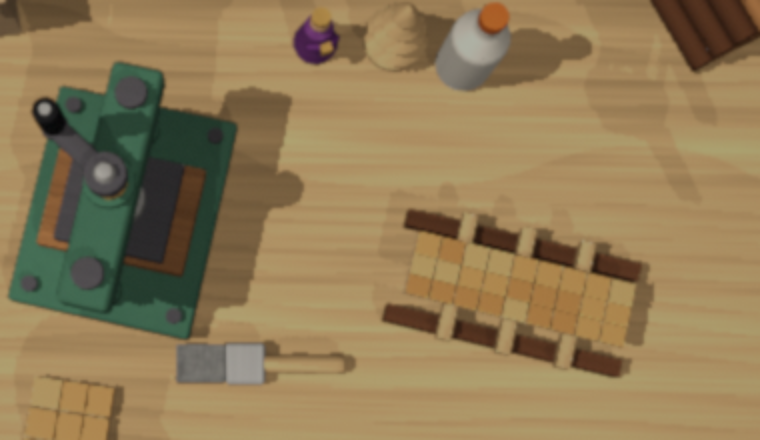

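The panel lies centred along the rack at (520,288), shingles up, and the other things are undisturbed.

```bash
python3 -c "
from plant import bot
print(bot.sign_off())"
```

```text
the job is handed in; nothing more can be done
None
```

The job is handed in at about 27 s of the 72 s allowed: the press is wound back and left slack, short of its stop, and the panel lies flat, shingles up, along the middle of the rack, with nothing else on the bench visibly moved; the hand-in gave no verdict.

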